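# Bring the truffle dish out of the pastry keeper and hold it turned for serving

### The job

Slide the pastry keeper's clear door fully open, take the dish by its arched handle and lift it out, a few centimetres clear of the keeper's top. Turn the dish a quarter turn (either way) so that its handle bar, which stood across the keeper, runs along the keeper's length, keeping the dish level and the loose truffle in its middle all the time; leave the pepper mill, mug and jar alone. Finish while still holding the dish there, level and still, carried by the gripper alone: do not set it down.

Things in the scene. Friction and masses are not known exactly. Their poses are not given: they have to be found in the camera images.
- keeper: Fixed low wooden case, 230 mm (its x) by 430 mm (its y, its length), 125 mm high; door tracks on its long walls reach 137 mm. Origin on the counter under the centre of the open-topped bay that holds the dish: bay 210 mm (x) by 200 mm (y -100 to +100), floor 8 mm thick. The other half, to y = +320, has a fixed roof; end walls 10 mm thick at y = -105 and +315. z up.
- door (a joint): Flat clear-plastic door lying level on the keeper's top over the bay, 206 by 206 mm, 6 mm thick, top 133 mm above the counter. It slides along the keeper's +y over the fixed roof: 0 m closed (centred on the bay), 0.2 m fully open against its stop. Starts 0 to 30 mm open; takes about 2 N and stays where it is left.
- door_grip (a point): Centre of the door's grip, an upright aluminium bar on the door: 70 mm long along the keeper's x, 12 mm thick along its y, 30 mm tall (133 to 163 mm above the counter). The point is 148 mm above the counter, at keeper x = 0, y = 30 mm with the door closed; it moves with the door. Can be pinched from above, fingers closing along the keeper's y.
- dish: White round dish, 151 mm across, rim 24 mm high, about 0.35 kg, loose on the keeper's floor. Origin at the centre of its underside, z up. Its upper face is a shallow cone, slope 8 degrees, lowest (6 mm up) in the middle, so the ball rests there. A steel arch spans it along its x: posts at x = +-71 mm, level bar on top. At the start its x lies along the keeper's x within 5 degrees.
- dish_handle (a point): Middle of the dish's handle bar, 100 mm above the dish's origin, straight above it. The bar is 148 mm long along the dish's x, 12 mm thick along its y, 14 mm tall (93 to 107 mm above the origin). At the start it is 108 mm above the counter, under the closed door. Axes as the dish's. The dish hangs balanced when pinched here.
- truffle_center (a point): Centre of the loose hard chocolate truffle, a dark brown ball 40 mm in diameter, 30 g, resting in the middle of the dish, its centre 26 mm above the dish's origin. It can roll.
- mill: Dark wooden pepper mill, 52 mm wide, 118 mm tall, standing off the bay end of the keeper (keeper y about -200 mm). Origin at the centre of its underside. Leave alone.
- mug: Blue mug, 80 mm wide, 90 mm tall, standing off the roofed end of the keeper (keeper y about 400 mm). Origin at the centre of its underside. Leave alone.
- jar: Glass jar with steel cap, 68 mm wide, 100 mm tall, standing beyond the keeper's far long wall (keeper x about 200 mm). Origin at the centre of its underside. Leave alone.

How it is judged:
By the outcome, as a careful person would: the job done as asked, in the order asked, and still so for the second after the job is handed in, while the arm keeps its last pose, push and grip.
It also fails if it takes over 54 s, if anything falls off the work surface, if the arm or the gripper's body presses on something with over 40 N, if the wrist force passes 120 N, or if a joint passes its speed limit or range.

### The arm

A 6-joint arm with a two-finger parallel gripper is mounted at the origin on the work surface. World frame = base frame: x ahead of the robot, y to its left, z up, the work surface at z = 0. Lengths are in mm, angles in rad, forces in N, time in s.
With the tool pointing down it reaches from about 275 to 1000 mm from the base axis. Payload 8.4 kg.
Tool frame: the origin (TCP) lies at the very end of the fingers, on their centre line; the grasp point (between the pads) lies 19 mm behind it; z points along the fingers, y is the line along which they close (so a half turn about z gives the same grasp; the last joint's range is limited). The gripper opens to 85 mm and grips with 20 to 120 N. Pads are 22 mm wide; open, the fingers measure 114 mm over their backs; the gripper's body (76 mm by 85 mm) begins 54 mm behind the grasp point. The pads swing forward as they close: fully open they stand 13 mm farther back than shut.
Start: joints at [-1.21, 0.353, 1.633, -0, 1.155, -0.002], TCP at [221.807, -584.32, 231.281] pointing down, gripper open.
Joint ranges: [-2.63, 2.63], [-0.92, 2.1], [0.06, 2.66], [-1.3, 4.44], [0, 2.69], [-3.02, 3.02]. Speed limits (rad/s): [2.22, 2.22, 2.79, 3.14, 3.14, 3.14].

### API

Orientations are given as [roll, pitch, yaw] about the fixed x, y, z axes, in that order (R = Rz(yaw) Ry(pitch) Rx(roll)).
In Python, from rig import sensors, grab_frame, camera_params, order gives the robot as it stands. The module is installed in compiled form; this text tells all that it offers.
- The arm moves only by the tool move_arm, never from a script. Its argument "motion" is a list of rows, each a list of 7 numbers: the turn, a rotation vector about the tool's x, y, z in a scale on which 1.0 is 4 rad, then the shift along the tool's x, y, z in parts of the range, where 1.0 means 50 cm, then the finger opening in m, from 0 to 0.0854. A call has 1 to 8 rows; each row is the pose to reach, as a shift and turn from the pose commanded when the call began, along the tool's axes at that moment; what a row does not reach only later rows make up. A row lasts 1/8 s, in which the tool goes at most 62.5 mm and 10.7 degrees, less where a joint would pass 70% of its speed; a pose out of reach is approached as far as the arm can. A call with a gripper value outside its range is refused whole. The fingers move at their own pace and stop on an object; "grip_force" is the grip in N (left out, the last holds). Time passes only in rows, so rows that repeat a pose let the fingers close. It gives the time, the measured TCP pose, the force, the opening and the grip force at its end, in the units of the state.
- sensors.sense(): the state, without advancing time (a new reading comes with each control period).
- grab_frame(name): name is "side" or "top"; returns (picture, depth): 384x512x3 uint8, red, green, blue; 384x512 float32, mm along the optical axis (not along the pixel's ray), 0 where there is no reading.
- camera_params(name): a dict with "camera_matrix" (3x3 intrinsics, pixels), "k1" (the pictures are not rectified: a ray, as slopes to the right and down, at radius r is drawn at 1 + k1 r^2 times it, then the intrinsics apply), "world_from_camera" (4x4, takes a point from camera to world coordinates). Camera axes: x right, y down, z forward; pixel columns grow to the right and rows downward; lengths in mm; the calibration is good to about 2 mm. A picture is of the moment at which its call begins. camera_params takes no time and is no camera call.
- order.sign_off(): hands the job in; it is judged then, once.
The state is a dict: "clock": time; "qpos": joint angles; "qvel": joint speeds; "joint_efforts": joint torques, N m; "eef_pos": TCP position; "tcp_rot": TCP orientation; "contact_force": force on the tool from outside, world axes, zero at the start; "wrist_torque": the same for the moment, N m; "opening": opening from 0.0 (shut) to 1.0 (fully open); "grasp_force": force on a finger pad.
Only numpy, scipy, OpenCV 4.12 (cv2) and the standard library are available. Lean on these libraries where they do the work, as an engineer would, in place of code of your own. Each camera call takes 0.05 s, during which the arm holds its last target. There are 200 camera calls.

## Working session

There is one attempt and no reset: what is moved stays moved. The work goes in short steps, Python scripts to look and compute and a tool call to move; the robot and the scene stay as the last step left them, time stands still between calls to the robot, and variables do not carry over. Pictures are saved under pics/ and viewed, at most 10 in all, crops included, and the job is handed in when it is done.

Besides the shell and the picture viewer there is one more tool, called after "Call:" as name(argument=value, ...), one argument or row to a line, values as JSON. move_arm: Moves the arm, as the interface text tells. Its arguments: {"type":"object","properties":{"motion":{"type":"array","items":{"type":"array","items":{"type":"number"}}},"grip_force":{"type":"number"}},"required":["motion"]}

```bash
mkdir -p pics; cat > h.py <<'E'
import numpy as np, cv2
from rig import sensors, grab_frame, camera_params, order
def save(n,f):
    cv2.imwrite(f'pics/{f}.png',n[...,::-1])
def ray(cam,uv):
    p=camera_params(cam);K=np.array(p["camera_matrix"]);T=np.array(p["world_from_camera"])
    u=cv2.undistortPoints(np.array(uv,float).reshape(-1,1,2),K,np.array([p["k1"],0,0,0.]))[:,0]
    d=np.c_[u,np.ones(len(u))]
    return T[:3,3],d@T[:3,:3].T,d,T
def onplane(cam,uv,z):
    o,d,_,_=ray(cam,uv); return o+d*((z-o[2])/d[:,2])[:,None]
def cloud(cam,depth):
    h,w=depth.shape;v,u=np.mgrid[:h,:w]
    o,d,_,_=ray(cam,np.c_[u.ravel(),v.ravel()])
    return (o+d*depth.reshape(-1,1)).reshape(h,w,3)
E
python3 - <<'E'
from h import *
out=[]
for c in("top","side"):
    p,d=grab_frame(c); save(p,c+'0'); np.savez(c+'0',p=p,d=d); T=np.array(camera_params(c)["world_from_camera"]);print(c,T.round(3).tolist(),(d>0).mean())
    out.append(p)
print(sensors.sense())
E
```

```text
top [[0.018, -0.986, 0.164, 435.365], [-1.0, -0.018, 0.002, -15.586], [0.001, -0.164, -0.987, 1355.354], [0.0, 0.0, 0.0, 1.0]] 0.99639892578125
side [[-0.378, 0.87, -0.316, 912.661], [0.926, 0.354, -0.131, 83.319], [-0.001, -0.342, -0.94, 979.441], [0.0, 0.0, 0.0, 1.0]] 0.9956919352213541
{'clock': 0.1, 'qpos': array([-1.21041727e+00,  3.53619450e-01,  1.63402898e+00,  6.87393213e-06,
        1.15519889e+00, -2.40742064e-03]), 'qvel': array([ 0.00138801, -0.00206717,  0.00022402, -0.00026005,  0.00114652,
       -0.00029421]), 'joint_efforts': array([ 2.59470708e-04, -6.06354976e+01, -3.42815995e+01, -9.77467698e-05,
        4.13676171e-03,  1.73000046e-05]), 'eef_pos': array([ 221.65310009, -583.93576711,  230.62459273]), 'tcp_rot': array([-3.14033801e+00, -9.30579023e-06,  3.62783690e-01]), 'contact_force': array([0.84398913, 0.20954401, 0.45079679]), 'wrist_torque': array([-0.03035448,  0.00170548,  0.00715991]), 'grasp_force': 0.0, 'opening': 0.9997083961158995}
```

View pics/top0.png

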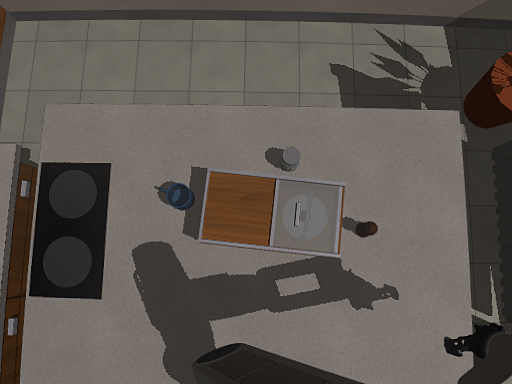

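View pics/side0.png

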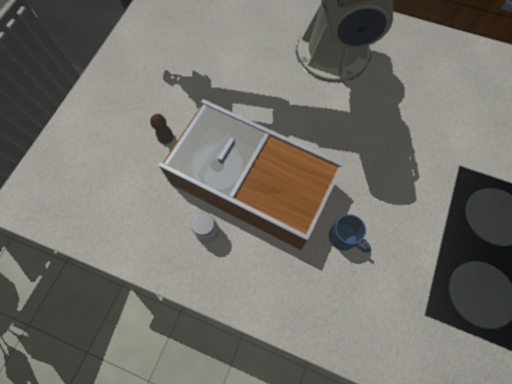

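The top view shows the keeper at cols 200–345, rows 167–255, with the roof on the left (+y world). The door grip is near (297,213) and the dish near (304,215). The mill is at (367,228), the mug at (179,196) and the jar at (290,158). I'll zoom in and measure next.

```bash
python3 - <<'E'
from h import *
for c,(r0,r1,c0,c1) in {"top":(155,265,190,380),"side":(90,250,140,350)}.items():
    z=np.load(c+'0.npz');P=cloud(c,z['d']);p=z['p']
    hsv=cv2.cvtColor(p,cv2.COLOR_RGB2HSV)
    box=np.zeros(p.shape[:2],bool);box[r0:r1,c0:c1]=1
    def rep(n,m):
        q=P[m&box]; 
        (cx,cy),wh,a=cv2.minAreaRect(q[:,:2].astype(np.float32)); print(c,n,len(q),'rect',round(cx,1),round(cy,1),np.round(wh,1),round(a,1),'mean',q.mean(0).round(1))
    Z=P[...,2]
    rep('tall case>115&<150',(Z>115)&(Z<150)&(P[...,0]<720))
    gm=(Z>155)&(Z<170); rep('grip',gm)
    wood=(hsv[...,1]>120)&(hsv[...,0]<20)&(Z>115)&(Z<131); rep('roof',wood)
    print(np.histogram(Z[box],bins=np.arange(-5,175,6)))
p=np.load('top0.npz')['p'][160:260,195:355];save(cv2.resize(p,None,fx=5,fy=5,interpolation=cv2.INTER_CUBIC),'crop0')
E
```

```text
top tall case>115&<150 10436 rect 552.0 -127.7 [538.1 231.2] 84.6 mean [556.5 -73.5 130.1]
top grip 100 rect 550.2 -147.5 [12.4 69. ] 84.7 mean [ 549.7 -147.2  162.8]
top roof 4554 rect 553.3 -132.1 [529.5 207.9] 84.7 mean [566.   20.4 125.2]
(array([5110, 4125,  153,   19,   21,   27,   33,   25,   27,   24,   28,
         24,   27,   33,   10,   52,   64,  150,   65,   44,  228, 3446,
       3081, 3382,  295,    4,    6,   56,   42]), array([ -5,   1,   7,  13,  19,  25,  31,  37,  43,  49,  55,  61,  67,
        73,  79,  85,  91,  97, 103, 109, 115, 121, 127, 133, 139, 145,
       151, 157, 163, 169]))
side tall case>115&<150 13168 rect 554.3 -127.4 [540.8 232.6] 85.0 mean [564.8 -64.3 128.9]
side grip 152 rect 554.1 -146.1 [15.3 68.9] 84.9 mean [ 554.5 -145.5  161.4]
side roof 5591 rect 549.7 -128.5 [521.8 205. ] 84.4 mean [569.4  31.1 124.3]
(array([13509,  3503,   139,   135,    88,   128,   177,   120,   155,
          96,   131,   189,   147,   164,    84,   189,   201,   498,
         141,   146,   213,  5726,  3976,  3179,    54,    21,    23,
         102,    38]), array([ -5,   1,   7,  13,  19,  25,  31,  37,  43,  49,  55,  61,  67,
        73,  79,  85,  91,  97, 103, 109, 115, 121, 127, 133, 139, 145,
       151, 157, 163, 169]))
```

View pics/crop0.png

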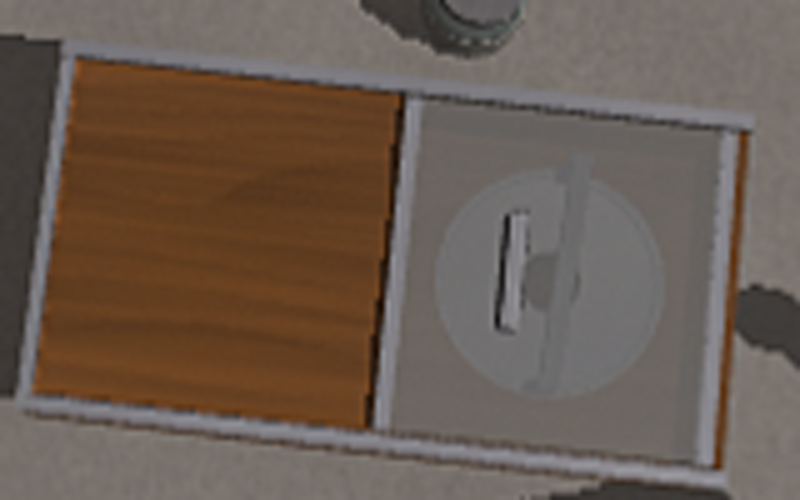

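The crop shows the door slightly open, with its grip at crop (515,272). The dish bar is under the door, around (565,270). The grip is at about (552,-147) in the world and the keeper yaw is about -5.2°, so I'll move above the grip.

Units first: shifts go in shares of 50 cm and turns go in shares of 4 rad. So 0.39 m / 0.5 = 0.78, 0.19 m / 0.5 = 0.38, 0.454 rad / 4 = 0.1135.

Call:
move_arm(
  motion=[
    [0,0,0.0125,0.074,-0.046,0,0.05],
    [0,0,0.0275,0.176,-0.11,0,0.05],
    [0,0,0.0425,0.278,-0.174,0,0.05],
    [0,0,0.0575,0.38,-0.24,0,0.05],
    [0,0,0.0725,0.482,-0.304,0,0.05],
    [0,0,0.0875,0.584,-0.368,0,0.05],
    [0,0,0.1,0.686,-0.432,0,0.05],
    [0,0,0.1135,0.78,-0.49,0,0.05],
  ],
)

```text
clock: 1.1
eef_pos: [500.3, -215.0, 231.2]
tcp_rot: [-3.142, 0.0, -0.093]
contact_force: [-0.2, -0.8, 0.1]
opening: 0.582
grasp_force: 0.0
```

```bash
python3 - <<'E'
from h import *
# keeper frame: track tops fit, grip offset along length
for c in("top","side"):
    z=np.load(c+'0.npz');P=cloud(c,z['d']);Z=P[...,2]
    a=np.deg2rad(-5.2);ky=np.array([-np.sin(a),np.cos(a)]);kx=np.array([np.cos(a),np.sin(a)])
    g=np.array([552,-147.])
    q=P[(Z>134.5)&(Z<141)];d=q[:,:2]-g;u,v=d@kx,d@ky;m=(abs(u)<130)&(v>-160)&(v<420)
    u,v=u[m],v[m];print(c,len(u),'u',np.percentile(u,[1,99]).round(1),'v',np.percentile(v,[.5,99.5]).round(1))
    for s in(-1,1):
        k=(u*s>100);f=np.polyfit(v[k],u[k],1);print('tilt deg',np.rad2deg(f[0]).round(2),f[1].round(1))
print(sensors.sense())
E
```

```text
top 2412 u [-116.2  112.6] v [-135.   286.1]
tilt deg -0.34 -110.4
tilt deg 0.13 107.5
side 1595 u [-114.1  115.8] v [-138.4  287.6]
tilt deg -0.14 -108.5
tilt deg 0.04 110.5
{'clock': 1.1, 'qpos': array([-4.08522174e-01,  2.28539572e-01,  1.80609942e+00, -6.13872673e-06,
        1.10708144e+00,  1.25484659e+00]), 'qvel': array([ 0.796714  ,  0.14115682, -0.18513698, -0.0036595 ,  0.03982033,
        1.22536852]), 'joint_efforts': array([ -5.36466971, -52.71573544, -31.06451154,   0.1431254 ,
         0.2082691 ,  -1.98614158]), 'eef_pos': array([ 500.34481271, -214.95447483,  231.16563608]), 'tcp_rot': array([-3.14155817e+00,  1.23160003e-04, -9.25696941e-02]), 'contact_force': array([-0.21984478, -0.82380618,  0.09070657]), 'wrist_torque': array([-0.01283   , -0.01976609,  0.01321367]), 'grasp_force': 0.0, 'opening': 0.5816299048769852}
```

Converted, 0.092 m / 0.5 = 0.184, 0.085 m / 0.5 = 0.17.

Call:
move_arm(
  motion=[
    [0,0,0,0.046,-0.074,0,0.05],
    [0,0,0,0.092,-0.148,0.02,0.05],
    [0,0,0,0.092,-0.148,0.08,0.05],
    [0,0,0,0.092,-0.148,0.14,0.05],
    [0,0,0,0.092,-0.148,0.17,0.05],
    [0,0,0,0.092,-0.148,0.184,0.05],
    [0,0,0,0.092,-0.148,0.184,0.05],
  ],
)

```text
clock: 1.98
eef_pos: [552.1, -147.6, 139.5]
tcp_rot: [-3.142, -0.0, -0.092]
contact_force: [-0.5, -0.5, 0.6]
opening: 0.584
grasp_force: 0.0
```

Call:
move_arm(
  motion=[
    [0,0,0,0,0,0,0.03],
    [0,0,0,0,0,0,0.0],
    [0,0,0,0,0,0,0.0],
    [0,0,0,0,0,0,0.0],
  ],
  grip_force=30,
)

```text
clock: 2.48
eef_pos: [552.5, -147.3, 140.2]
tcp_rot: [-3.141, -0.001, -0.091]
contact_force: [-0.7, 2.4, 6.1]
opening: 0.127
grasp_force: 32.8
```

Converted, -0.17 m / 0.5 = -0.34, -0.157 m / 0.5 = -0.314.

Call:
move_arm(
  motion=[
    [0,0,0,0,-0.024,0,0],
    [0,0,0,0,-0.074,0,0],
    [0,0,0,0,-0.124,0,0],
    [0,0,0,0,-0.174,0,0],
    [0,0,0,0,-0.224,0,0],
    [0,0,0,0,-0.274,0,0],
    [0,0,0,0,-0.314,0,0],
    [0,0,0,0,-0.34,0,0],
  ],
)

```text
clock: 3.48
eef_pos: [568.4, 22.6, 140.2]
tcp_rot: [3.141, -0.002, -0.091]
contact_force: [-0.4, -2.4, 5.8]
opening: 0.133
grasp_force: 32.7
```

Converted, -0.018 m / 0.5 = -0.036, -0.014 m / 0.5 = -0.028.

Call:
move_arm(
  motion=[
    [0,0,0,0,-0.01,0,0],
    [0,0,0,0,-0.02,0,0],
    [0,0,0,0,-0.028,0,0],
    [0,0,0,0,-0.036,0,0],
    [0,0,0,0,-0.036,0,0],
  ],
)

```text
clock: 4.1
eef_pos: [570.1, 40.2, 140.2]
tcp_rot: [-3.141, -0.002, -0.091]
contact_force: [0.4, 1.0, 6.3]
opening: 0.133
grasp_force: 32.7
```

Converted, -0.007 m / 0.5 = -0.014, -0.002 m / 0.5 = -0.004.

Call:
move_arm(
  motion=[
    [0,0,0,0,-0.004,0,0],
    [0,0,0,0,-0.008,0,0],
    [0,0,0,0,-0.012,0,0],
    [0,0,0,0,-0.014,0,0],
    [0,0,0,0,-0.014,0,0],
  ],
)

```text
clock: 4.72
eef_pos: [570.7, 46.8, 140.2]
tcp_rot: [-3.141, -0.002, -0.091]
contact_force: [-0.5, -1.6, 5.4]
opening: 0.132
grasp_force: 32.7
```

Call:
move_arm(
  motion=[
    [0,0,0,0,-0.004,0,0],
    [0,0,0,0,-0.008,0,0],
    [0,0,0,0,-0.01,0,0],
    [0,0,0,0,-0.012,0,0],
    [0,0,0,0,-0.012,0,0],
  ],
)

```text
clock: 5.35
eef_pos: [571.1, 51.9, 140.2]
tcp_rot: [3.14, -0.002, -0.091]
contact_force: [0.0, -5.6, 6.0]
opening: 0.13
grasp_force: 32.8
```

Converted, -0.002 m / 0.5 = -0.004, -0.001 m / 0.5 = -0.002.

Call:
move_arm(
  motion=[
    [0,0,0,0,-0.002,0,0],
    [0,0,0,0,-0.004,0,0],
    [0,0,0,0,-0.004,0,0],
  ],
)

```text
clock: 5.72
eef_pos: [571.1, 52.0, 140.2]
tcp_rot: [3.137, -0.002, -0.09]
contact_force: [-0.4, -17.0, 6.8]
opening: 0.138
grasp_force: 33.1
```

Call:
move_arm(
  motion=[
    [0,0,0,0,0.005,0,0],
    [0,0,0,0,0.005,0,0.05],
    [0,0,0,0,0.005,0,0.05],
    [0,0,0,0,0.005,0,0.05],
    [0,0,0,0,0.005,-0.04,0.05],
    [0,0,0,0,0.005,-0.1,0.05],
    [0,0,0,0,0.005,-0.18,0.05],
    [0,0,0,0,0.005,-0.2,0.05],
  ],
)

```text
clock: 6.72
eef_pos: [571.5, 52.6, 241.8]
tcp_rot: [-3.141, -0.004, -0.091]
contact_force: [-0.2, 0.8, -0.3]
opening: 0.586
grasp_force: 0.0
```

```bash
python3 - <<'E'
from h import *
a=np.deg2rad(-5.2);ky=np.array([-np.sin(a),np.cos(a)]);kx=np.array([np.cos(a),np.sin(a)])
o=np.array([552,-147.])-30*ky
ims=[]
for c in("top","side"):
    p,d=grab_frame(c); np.savez(c+'1',p=p,d=d);P=cloud(c,d);Z=P[...,2]
    r=P[...,:2]-o;u,v=r@kx,r@ky
    bay=(abs(u)<98)&(abs(v)<88)
    m=bay&(Z>96)&(Z<122);q=P[m]
    (cx,cy),wh,an=cv2.minAreaRect(q[:,:2].astype(np.float32));print(c,'bar',m.sum(),cx,cy,wh,an,q.mean(0))
    mid=m&(abs(u)<60);f=np.polyfit(P[mid][:,0],P[mid][:,1],1);print('slope deg',np.rad2deg(np.arctan(f[0])), 'zmed',np.median(P[mid][:,2]))
    rgb=p.astype(int);t=bay&(Z>30)&(Z<62)&(rgb.sum(-1)<200);print('truffle',t.sum(),P[t].mean(0) if t.any() else 0)
    g=P[(abs(u)<60)&(v>180)&(v<280)&(Z>155)&(Z<168)];print('grip',len(g),g.mean(0) if len(g) else 0)
    vv,uu=np.where(bay);ims.append(cv2.resize(p[vv.min()-15:vv.max()+15,uu.min()-15:uu.max()+15],(400,400),interpolation=cv2.INTER_CUBIC))
save(np.hstack(ims),'bay1');print(sensors.sense()['eef_pos'],o)
E
```

```text
top bar 208 554.1096801757812 -184.89425659179688 (13.79532527923584, 147.70408630371094) 80.98948669433594 [ 553.81608625 -184.74568845  114.56775809]
slope deg -8.752310702582996 zmed 115.05612980665512
truffle 127 [ 553.23438353 -202.8128952    41.35009859]
grip 32 [543.60086969  51.7135759  162.05477251]
side bar 293 558.1106567382812 -184.568115234375 (13.921453475952148, 148.01731872558594) 80.79296112060547 [ 560.75284627 -184.0532038   112.28740798]
slope deg -8.703078532720818 zmed 113.89785347774762
truffle 134 [ 555.51875331 -179.20191949   47.60267933]
grip 128 [572.88739889  52.13609763 161.92087865]
[570.77614133  52.45982506 240.17522511] [ 549.28102259 -176.87653196]
```

View pics/bay1.png

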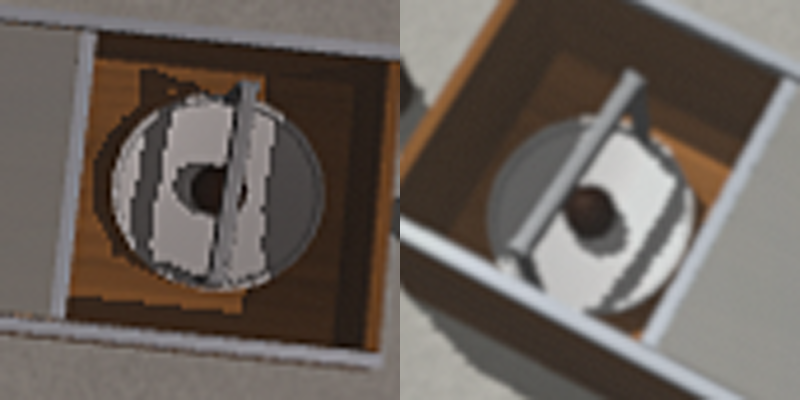

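The door is fully open and the truffle sits mid-dish under the bar, at about (210,190) in the left crop and (590,210) in the right. The bar centre is about (556,-184.7) with yaw -9°. I'll go over it now.

Converted, 0.2375 m / 0.5 = 0.475, 0.225 m / 0.5 = 0.45, 0.05 rad / 4 = 0.0125.

Call:
move_arm(
  motion=[
    [0,0,0.0025,0,0.04,0,0.05],
    [0,0,0.0075,0.004,0.12,0,0.05],
    [0,0,0.0125,0.006,0.21,0,0.05],
    [0,0,0.0165,0.01,0.3,0,0.05],
    [0,0,0.0165,0.012,0.39,0,0.05],
    [0,0,0.0165,0.012,0.45,0,0.05],
    [0,0,0.0165,0.012,0.475,0,0.05],
    [0,0,0.0165,0.012,0.475,0,0.05],
  ],
)

```text
clock: 7.82
eef_pos: [554.0, -185.2, 238.4]
tcp_rot: [-3.141, 0.001, -0.159]
contact_force: [0.1, 1.0, 0.0]
opening: 0.59
grasp_force: 0.0
```

Converted, 0.151 m / 0.5 = 0.302, 0.001 m / 0.5 = 0.002.

Call:
move_arm(
  motion=[
    [0,0,0,0.002,0,0.04,0.05],
    [0,0,0,0.003,0,0.11,0.05],
    [0,0,0,0.003,0,0.18,0.05],
    [0,0,0,0.003,0,0.24,0.05],
    [0,0,0,0.003,0,0.28,0.05],
    [0,0,0,0.003,0,0.3,0.05],
    [0,0,0,0.003,0,0.302,0.05],
    [0,0,0,0.003,0,0.302,0.05],
  ],
)

```text
clock: 8.82
eef_pos: [556.7, -184.8, 89.0]
tcp_rot: [3.141, -0.001, -0.157]
contact_force: [1.3, -0.7, 0.0]
opening: 0.584
grasp_force: 0.0
```

Call:
move_arm(
  motion=[
    [0,0,0,0,0,0,0.035],
    [0,0,0,0,0,0,0.025],
    [0,0,0,0,0,0,0.02],
    [0,0,0,0,0,0,0.017],
    [0,0,0,0,0,0,0.014],
    [0,0,0,0,0,0,0.011],
    [0,0,0,0,0,0,0.0],
    [0,0,0,0,0,0,0.0],
  ],
  grip_force=40,
)

```text
clock: 9.82
eef_pos: [556.3, -184.7, 88.4]
tcp_rot: [-3.141, -0.0, -0.157]
contact_force: [0.7, 4.2, 3.2]
opening: 0.135
grasp_force: 39.7
```

Converted, -0.012 m / 0.5 = -0.024, -0.011 m / 0.5 = -0.022.

Call:
move_arm(
  motion=[
    [0,0,0,0,0,0,0],
    [0,0,0,0,0,0,0],
    [0,0,0,0,0,-0.002,0],
    [0,0,0,0,0,-0.006,0],
    [0,0,0,0,0,-0.012,0],
    [0,0,0,0,0,-0.018,0],
    [0,0,0,0,0,-0.022,0],
    [0,0,0,0,0,-0.024,0],
  ],
  grip_force=80,
)

```text
clock: 10.82
eef_pos: [556.1, -185.0, 100.5]
tcp_rot: [3.142, -0.0, -0.157]
contact_force: [0.5, 0.3, -4.4]
opening: 0.122
grasp_force: 77.9
```

```bash
cat > tr.py <<'E'
from h import *
import sys
a=np.deg2rad(-5.2)
print({k:np.round(v,3) for k,v in sensors.sense().items() if k in('eef_pos','tcp_rot','contact_force','wrist_torque','opening')})
e=sensors.sense()['eef_pos'];hz=e[2]+19;zo=hz-100
ims=[]
for c in("top","side"):
    p,d=grab_frame(c);P=cloud(c,d);Z=P[...,2];R=np.hypot(P[...,0]-e[0],P[...,1]-e[1])
    hsv=cv2.cvtColor(p,cv2.COLOR_RGB2HSV)
    t=(R<70)&(Z>zo+15)&(Z<zo+55)&(p.astype(int).sum(-1)<170)&(hsv[...,1]>60)
    rim=(R<85)&(Z>zo+17)&(Z<zo+30)
    vv,uu=np.where((R<95)&(Z>zo-10))
    if t.any():
        y,x=np.where(t); print(c,'truffle px',t.sum(),x.mean().round(1),y.mean().round(1),'ray at ctr',onplane(c,[[x.mean(),y.mean()]],zo+26).round(1),P[t].mean(0).round(1))
    r=P[rim&(R>64)]
    if len(r)>20:
        A=np.c_[r[:,:2]-e[:2],np.ones(len(r))];f=np.linalg.lstsq(A,r[:,2],rcond=None)[0];(cx,cy),rr=cv2.minEnclosingCircle(r[:,:2].astype(np.float32));print(c,'rim',len(r),f.round(3),cx,cy,rr)
    b=P[(Z>zo+88)&(Z<zo+112)&(R>25)&(R<76)&(np.abs(Z-hz)<14)]
    if len(b)>20:
        A=np.c_[b[:,:2]-e[:2],np.ones(len(b))];v=np.linalg.svd(b-b.mean(0))[2][0];print(c,'bar dir',v.round(3),len(b))
    ims.append(cv2.resize(p[vv.min()-8:vv.max()+8,uu.min()-8:uu.max()+8],(400,400),interpolation=cv2.INTER_CUBIC))
save(np.hstack(ims),sys.argv[1])
E
python3 tr.py lift1
```

```text
{'eef_pos': array([ 556.142, -185.037,  100.459]), 'tcp_rot': array([ 3.142, -0.   , -0.157]), 'contact_force': array([ 0.501,  0.346, -4.434]), 'wrist_torque': array([ 0.07 ,  0.021, -0.008]), 'opening': np.float64(0.122)}
top rim 137 [1.4000e-02 2.0000e-03 4.2414e+01] 554.540283203125 -187.1298370361328 75.63250732421875
top bar dir [-0.988  0.156 -0.005] 43
side truffle px 49 214.7 162.0 ray at ctr [[ 555.1 -191.1   45.5]] [ 561.8 -185.9   63.2]
side rim 257 [2.0000e-03 7.0000e-03 4.1837e+01] 557.8868408203125 -185.16680908203125 77.2681655883789
side bar dir [ 0.987 -0.162 -0.005] 167Traceback (most recent call last):
  File "tr.py", line 21, in <module>
    ims.append(cv2.resize(p[vv.min()-8:vv.max()+8,uu.min()-8:uu.max()+8],(400,400),interpolation=cv2.INTER_CUBIC))
               ~~~~~~~~~~^^^^^^^^^^^^^^^^^^^^^^^^^^^^^^^^^^^^^^^^^^^^^^^^^^^^^^^^^^^^^^^^^^^^^^^^^^^^^^^^^^^^^^^^
cv2.error: OpenCV(4.12.0) /io/opencv/modules/imgproc/src/resize.cpp:4208: error: (-215:Assertion failed) !ssize.empty() in function 'resize'
```

Converted, -0.058 m / 0.5 = -0.116, -0.04 m / 0.5 = -0.08.

Call:
move_arm(
  motion=[
    [0,0,0,0,0,-0.006,0],
    [0,0,0,0,0,-0.018,0],
    [0,0,0,0,0,-0.036,0],
    [0,0,0,0,0,-0.058,0],
    [0,0,0,0,0,-0.08,0],
    [0,0,0,0,0,-0.098,0],
    [0,0,0,0,0,-0.11,0],
    [0,0,0,0,0,-0.116,0],
  ],
)

```text
clock: 11.92
eef_pos: [556.2, -185.0, 158.7]
tcp_rot: [3.142, -0.0, -0.157]
contact_force: [-0.2, 0.5, -6.2]
opening: 0.125
grasp_force: 77.9
```

Converted, -0.1 m / 0.5 = -0.2, -0.094 m / 0.5 = -0.188.

Call:
move_arm(
  motion=[
    [0,0,0,0,0,-0.008,0],
    [0,0,0,0,0,-0.026,0],
    [0,0,0,0,0,-0.056,0],
    [0,0,0,0,0,-0.092,0],
    [0,0,0,0,0,-0.132,0],
    [0,0,0,0,0,-0.166,0],
    [0,0,0,0,0,-0.188,0],
    [0,0,0,0,0,-0.2,0],
  ],
)

```text
clock: 12.92
eef_pos: [556.2, -185.0, 259.1]
tcp_rot: [3.141, -0.001, -0.157]
contact_force: [-0.7, 0.5, -5.0]
opening: 0.125
grasp_force: 78.0
```

```bash
sed -i 's/vv.min()-8:/max(vv.min()-8,0):/; s/uu.min()-8:/max(uu.min()-8,0):/' tr.py; python3 tr.py lift2
```

```text
{'eef_pos': array([ 556.225, -185.016,  259.065]), 'tcp_rot': array([ 3.141e+00, -1.000e-03, -1.570e-01]), 'contact_force': array([-0.679,  0.547, -5.014]), 'wrist_torque': array([ 0.   ,  0.008, -0.008]), 'opening': np.float64(0.125)}
top rim 243 [-2.00000e-03  7.00000e-03  2.00794e+02] 554.50537109375 -186.87522888183594 75.88473510742188
top bar dir [-0.976  0.217 -0.009] 72
side truffle px 71 207.9 133.9 ray at ctr [[ 552.  -192.2  204.1]] [ 560.5 -185.7  222.3]
side rim 387 [8.00000e-03 9.00000e-03 2.00632e+02] 557.3295288085938 -185.3553466796875 76.55416107177734
side bar dir [ 0.986 -0.165  0.001] 239
```

View pics/lift2.png

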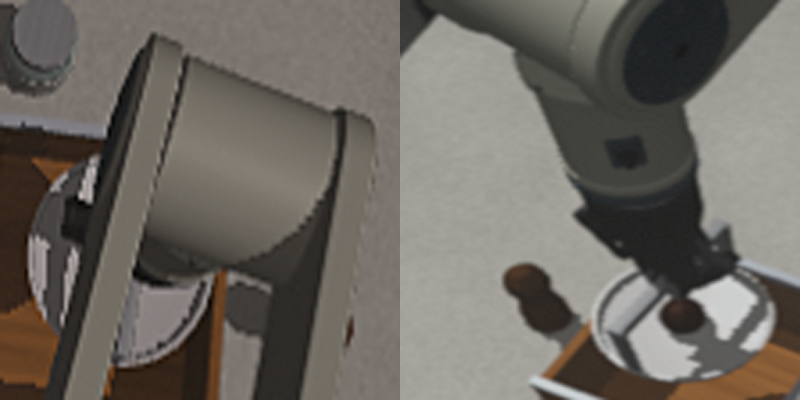

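The right crop shows the dish level and clear, with the truffle in its middle at about (680,315). Now I'll turn it +1.637 rad in gentle stages.

Converted, -0.47 rad / 4 = -0.1175.

Call:
move_arm(
  motion=[
    [0,0,-0.005,0,0,0,0],
    [0,0,-0.015,0,0,0,0],
    [0,0,-0.03,0,0,0,0],
    [0,0,-0.0475,0,0,0,0],
    [0,0,-0.065,0,0,0,0],
    [0,0,-0.0825,0,0,0,0],
    [0,0,-0.1,0,0,0,0],
    [0,0,-0.1175,0,0,0,0],
  ],
)

```text
clock: 14.02
eef_pos: [555.7, -184.9, 257.4]
tcp_rot: [-3.141, 0.001, 0.316]
contact_force: [-0.8, -0.5, -4.2]
opening: 0.123
grasp_force: 78.0
```

Converted, -0.56 rad / 4 = -0.14.

Call:
move_arm(
  motion=[
    [0,0,-0.0175,0,0,0,0],
    [0,0,-0.035,0,0,0,0],
    [0,0,-0.0525,0,0,0,0],
    [0,0,-0.07,0,0,0,0],
    [0,0,-0.0875,0,0,0,0],
    [0,0,-0.105,0,0,0,0],
    [0,0,-0.1225,0,0,0,0],
    [0,0,-0.14,0,0,0,0],
  ],
)

```text
clock: 15.02
eef_pos: [555.7, -184.9, 257.4]
tcp_rot: [-3.14, 0.001, 0.876]
contact_force: [0.1, -0.1, -5.1]
opening: 0.122
grasp_force: 78.0
```

Converted, -0.53 rad / 4 = -0.1325.

Call:
move_arm(
  motion=[
    [0,0,-0.0175,0,0,0,0],
    [0,0,-0.035,0,0,0,0],
    [0,0,-0.0525,0,0,0,0],
    [0,0,-0.07,0,0,0,0],
    [0,0,-0.0875,0,0,0,0],
    [0,0,-0.105,0,0,0,0],
    [0,0,-0.12,0,0,0,0],
    [0,0,-0.1325,0,0,0,0],
  ],
)

```text
clock: 16.02
eef_pos: [555.7, -184.9, 257.5]
tcp_rot: [-3.14, -0.0, 1.405]
contact_force: [0.8, 0.2, -4.7]
opening: 0.126
grasp_force: 78.0
```

Converted, -0.077 rad / 4 = -0.0193.

Call:
move_arm(
  motion=[
    [0,0,-0.01,0,0,0,0],
    [0,0,-0.0163,0,0,0,0],
    [0,0,-0.0193,0,0,0,0],
    [0,0,-0.0193,0,0,0,0],
    [0,0,-0.0193,0,0,0,0],
    [0,0,-0.0193,0,0,0,0],
    [0,0,-0.0193,0,0,0,0],
    [0,0,-0.0193,0,0,0,0],
  ],
)

```text
clock: 17.02
eef_pos: [556.1, -185.0, 258.3]
tcp_rot: [3.142, -0.0, 1.48]
contact_force: [0.4, 0.3, -5.0]
opening: 0.127
grasp_force: 78.0
```

```bash
python3 tr.py turn1
```

```text
{'eef_pos': array([ 556.126, -184.977,  258.303]), 'tcp_rot': array([ 3.142, -0.   ,  1.48 ]), 'contact_force': array([ 0.413,  0.293, -4.96 ]), 'wrist_torque': array([ 0.023, -0.005, -0.022]), 'opening': np.float64(0.127)}
top rim 257 [-0.00000e+00  9.00000e-03  1.99906e+02] 554.266357421875 -187.8390350341797 75.59441375732422
top bar dir [-0.024 -0.993  0.119] 65
side truffle px 38 209.8 132.2 ray at ctr [[ 545.5 -190.   203.3]] [ 554.3 -183.5  221.9]
side rim 358 [6.00000e-03 7.00000e-03 1.99855e+02] 556.857177734375 -185.88876342773438 76.39480590820312
side bar dir [ 0.086  0.996 -0.   ] 239
```

View pics/turn1.png

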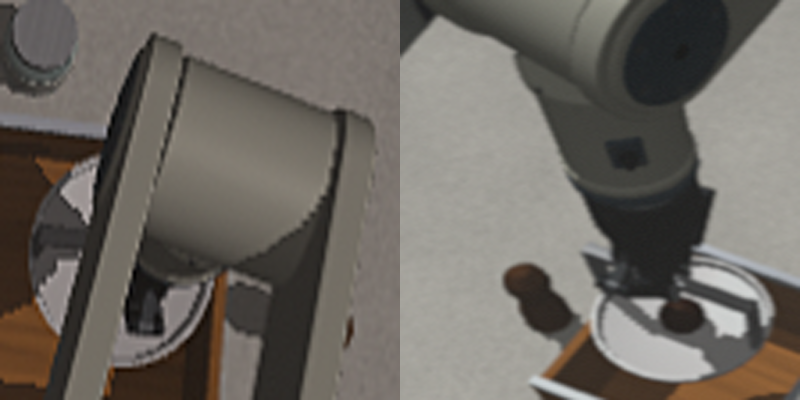

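The truffle is still in the middle, at about (682,315) in the right crop. The bar direction (0.086,0.996) lies along the keeper's length, and the dish is level and still.

```bash
python3 -c "from rig import order;print(order.sign_off())"
```

```text
the job is handed in; nothing more can be done
None
```

The job is handed in at about 17 s: the door is against its stop, and the gripper alone holds the dish level and still about 4 cm above the keeper's top, bar along the keeper's length to within about half a degree, truffle in the middle.

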